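# Load the cuvette carrier under the reader's spring cover

## Task

Press down the thumb ledge of the reader's cover with one fingertip and, while that fingertip holds the cover open, push the cuvette carrier along its lane with the other fingertip, under the cover and fully home against the back stop. Then let go so that the cover springs shut, and move clear. Only push the carrier, do not pick it up or tip it, and leave the other things on the bench where they are.

Things in the scene. Friction and masses are not known exactly. Their poses are not given: they have to be found in the camera images.
- reader: white cuvette reader, fixed. Origin: on the bench surface under the middle of the bay mouth; x points along the lane into the bay (the way the carrier is pushed), y left when looking in, z up. In mm: lane floor 10 above the bench, x -205 to 58, fences 8 high, 34 apart. Hinge bearings and shaft at y 36 to 48, up to 44 high. Housing behind the bay: x 68 to 218, y -100 to 140, 85 tall
- mouth (a point): middle of the bay mouth on the lane floor (reader x 0, y 0, 10 mm above the bench). Over it hangs the front skirt of the grey spring-closed cover (4 mm thick, 44 mm wide); closed, its lower edge is 14 mm above the lane floor and blocks the carrier's block, but not its low tail. The cover roofs the bay from here to the back stop
- cover (a joint): cover angle, rad: 0 closed, grows as it lifts, stop at 0.75. It turns about a shaft along the lane at reader y 42, z 40 mm. Pressing down the thumb ledge left of the shaft lifts the cover on the right, over the lane; a spring shuts it once the ledge is let go. About 0.35 just lets the carrier's block pass; 0.5 is comfortable and takes about 4.5 N on the ledge
- ledge (a point): middle of the top face of the cover's thumb ledge: ribbed grey strip beside the lane, 250 mm along it (reader x -193 to 57) and 28 wide (reader y 52 to 79, middle 65). Closed it slopes up to the left by 0.3 rad, its middle 48 mm above the bench; at cover 0.5 rad it is 13 mm lower. Press it anywhere; a fingertip can slide along it
- carrier: loose black cuvette carrier, about 0.25 kg, in the lane before the closed cover. Origin: middle of the lower edge of its front face (goes in first), x forward into the bay, z up. In mm: block x -48 to 0, 30 wide, 24 tall, two white cuvette caps on top; low tail x -92 to -48, 24 wide, 8 tall; at the tail's end an upright push plate x -92 to -84, 30 wide, 55 tall
- push_plate (a point): middle of the rear face (the one to push on) of the carrier's push plate, 40 mm above the carrier's underside. With the carrier home this face is 34 mm outside the bay mouth, and the cover closes over the tail
- bay_stop (a point): foot of the bay's back stop on the lane floor (reader x 58, y 0, z 10 mm), where the middle of the carrier's lower front edge comes when home
- vial: bystander, loose, leave alone: amber glass vial with black cap, 22 mm across, 45 mm tall; origin at the centre of its underside
- cream_jar: bystander, loose, leave alone: glass jar with steel lid, 44 mm across, 50 mm tall; origin at the centre of its underside
- cuvette_box: bystander, loose, leave alone: closed white plastic box, 70 x 50 x 30 mm; origin at the centre of its underside
- stopper: bystander, loose, leave alone: cork stopper, 28 mm across, 22 mm tall; origin at the centre of its underside
- beaker: bystander, loose, leave alone: glass beaker, 68 mm across, 90 mm tall; origin at the centre of its underside
- reagent: bystander, loose, leave alone: amber reagent bottle, 60 mm across, 130 mm tall; origin at the centre of its underside
- tube: bystander, loose, leave alone: pointed white centrifuge tube standing on its blue cap, 40 mm across at the foot, 110 mm tall; origin at the centre of its underside
Mind the look-alikes: they are no part of the job. What is shaped like the carrier but brown, purple or turquoise is not meant.

How it is judged:
By the outcome, as a careful person would: the job done as asked, in the order asked, and still so for the second after the job is handed in, with the robot touching nothing.
It also fails if it takes over 42 s, if anything falls off the work surface, if the arm or the gripper's body presses on something with over 40 N, if the wrist force passes 120 N, or if a joint passes its speed limit or range.

## Robot

A 6-joint arm with a two-finger parallel gripper is mounted at the origin on the work surface. World frame = base frame: x ahead of the robot, y to its left, z up, the work surface at z = 0. Lengths are in m, angles in degrees, forces in N, time in s.
With the tool pointing down it reaches from about 0.35 to 0.925 m from the base axis. Payload 6.4 kg.
Tool frame: the origin (TCP) lies on the centre line of the jaws, within the pads' length; the fingertips stand tcp_to_tips ahead of it and the grasp point (between the pads) lies 5 mm behind it (tcp_to_tips is the distance from the TCP to the fingertips, in m); z points along the fingers, y is the line along which they close (so a half turn about z gives the same grasp; the last joint's range is limited). The gripper opens to 85 mm and grips with 20 to 120 N. Pads are 22 mm wide; open, the fingers measure 114 mm over their backs; the gripper's body (76 mm by 85 mm) begins 54 mm behind the grasp point. The pads swing forward as they close: fully open they stand 13 mm farther back than shut.
Start: joints at [-79.761, 14.043, 89.255, -0, 76.702, -9.975], TCP at [0.225, -0.61, 0.245] pointing down, gripper open.
Joint ranges: [-179.41, 179.41], [-58.25, 129.5], [7.25, 145.43], [-54.29, 234.29], [11.92, 165.04], [-157.13, 157.13]. Speed limits (degrees/s): [147.25, 147.25, 180, 180, 180, 180].

## Interface

Orientations are given as a 3x3 rotation matrix whose columns are the frame's x, y, z axes.
In Python, from rig import read_state, grab_frame, camera_params, close_job, regions_of, tcp_to_tips gives the robot as it stands.
- The arm moves only by the tool drive_tool, never from a script. Its argument "increments" is a list that holds one entry, the list of rows, each a list of 4 numbers: the shift along the tool's x, y, z in units of 30 mm (1.0 is 30 mm), then the turn about the tool's z in units of 6 degrees (1.0 is 6 degrees). A call has 1 to 5 rows; each row shifts and turns the commanded pose from where the row before left it, along the tool's axes as they then stand; what a row does not reach is not made up. A row lasts 1/10 s, in which the tool goes at most 50 mm and 8.59 degrees, less where a joint would pass 70% of its speed; a pose out of reach is approached as far as the arm can. A call is refused whole if a number of a shift passes 1 or a number of a turn 1, either way. A call with a gripper value outside its range is refused whole. "hand" is the gripper command: -1 is shut, 1 is fully open, values between are in proportion, set as the call begins (left out, the last holds). The fingers move at their own pace and stop on an object; "force" is the grip in N (left out, the last holds). Time passes only in rows, so rows that do not move let the fingers close. It gives the time, the measured TCP pose, the force, the opening and the grip force at its end, in the units of the state.
- read_state(): the state, without advancing time (a new reading comes with each control period).
- grab_frame(name): name is "scene" or "top"; returns (picture, depth): 480x640x3 uint8, red, green, blue; 480x640 float32, m along the optical axis (not along the pixel's ray), 0 where there is no reading.
- camera_params(name): a dict with "fx", "fy", "cx", "cy" (pixels), "R" (3x3) and "t" (3): a world point X has camera coordinates R X + t. Camera axes: x right, y down, z forward; pixel columns grow to the right and rows downward; lengths in m; the calibration is good to about 2 mm. A picture is of the moment at which its call begins. camera_params takes no time and is no camera call.
- close_job(): hands the job in; it is judged then, once.
Trained networks look in the newest picture that a camera, given by its name, has taken for a name from the list of things; names that differ only in an ending like _2 or _b are one class to them, and where a whole thing is asked for, a point or a joint stands for the part that bears it (a point fixed in the world has none). Each returns a list of dicts, best first, with "score" (0 to 1); they miss things now and then, are a little off and sometimes report something else, mostly with a low value. They report only what shows in the picture. A call takes as long as a camera call. They do not tell look-alikes from the thing itself.
- regions_of(label, camera): "pixels" (480x640 bool, what is visible of it) and "location" ([column, row] in pixels, amid what is visible of it).
The state is a dict: "t": time; "joint_positions": joint angles; "joint_velocities": joint speeds; "effort": joint torques, N m; "tool_pos": TCP position; "eef_rot": TCP orientation; "ft_force": force on the tool from outside, world axes, zero at the start; "ft_torque": the same for the moment, N m; "width": opening from 0.0 (shut) to 1.0 (fully open); "gripper_force": force on a finger pad.
Only numpy, scipy, OpenCV 4.12 (cv2) and the standard library are available. Lean on these libraries where they do the work, as an engineer would, in place of code of your own. Each camera call takes 0.05 s, during which the arm holds its last target. There are 200 camera calls.

## Working session

There is one attempt and no reset: what is moved stays moved. The work goes in short steps, Python scripts to look and compute and a tool call to move; the robot and the scene stay as the last step left them, time stands still between calls to the robot, and variables do not carry over. Pictures are saved under pics/ and viewed, at most 10 in all, crops included, and the job is handed in when it is done.

Besides the shell and the picture viewer there is one more tool, called after "Request:" in YAML: its name, and indented under it one key for each argument. drive_tool: Moves the arm, as the interface text tells. Its arguments: {"type":"object","properties":{"increments":{"type":"array","items":{"type":"array","items":{"type":"array","items":{"type":"number"}}}},"hand":{"type":"number"},"force":{"type":"number"}},"required":["increments"]}

```bash
mkdir -p pics; ls; cat > h.py <<'E'
import numpy as np, cv2
from rig import *
def world(cam,depth,mask=None):
    p=camera_params(cam); R=np.array(p["R"]);t=np.array(p["t"])
    v,u=np.mgrid[0:480,0:640]
    c=np.stack([(u-p["cx"])/p["fx"]*depth,(v-p["cy"])/p["fy"]*depth,depth],-1)
    return (c-t)@R
def proj(cam,X):
    p=camera_params(cam); c=np.array(p["R"])@X+np.array(p["t"])
    return p["fx"]*c[0]/c[2]+p["cx"],p["fy"]*c[1]/c[2]+p["cy"]
E
python3 - <<'E'
from h import *
print(read_state(), tcp_to_tips)
for c in ("scene","top"):
    im,d=grab_frame(c); cv2.imwrite(f"pics/{c}0.png",im[...,::-1])
    np.save(f"{c}0.npy",d)
    W=world(c,d)
    for n in ("carrier","reader","ledge","cover","push_plate"):
        try:
            for r in regions_of(n,c)[:3]:
                m=r["pixels"]&(d>0); print(c,n,round(r["score"],2),r["location"],m.sum(),np.round(np.median(W[m],0),3),np.round(W[m].min(0),3),np.round(W[m].max(0),3))
        except Exception as e: print(n,e)
E
```

```text
pics
{'t': 0.0, 'joint_positions': array([-7.97639440e+01,  1.40847699e+01,  8.93257599e+01,  3.80238397e-04,
        7.67009563e+01, -9.97350965e+00]), 'joint_velocities': array([ 0.06730022, -0.0526916 ,  0.03693456,  0.0753406 ,  0.01800763,
        0.025333  ]), 'effort': array([ 1.88091632e-03, -4.29513109e+01, -3.26121140e+01,  2.89505192e-05,
        5.48030177e-03,  1.17297847e-05]), 'tool_pos': array([ 0.22447442, -0.60944097,  0.24416506]), 'eef_rot': array([[ 9.38435949e-01,  3.45453115e-01, -3.39420588e-04],
       [ 3.45453111e-01, -9.38434056e-01,  1.91597654e-03],
       [ 3.43356224e-04, -1.91527516e-03, -9.99998107e-01]]), 'ft_force': array([ 0.47557341, -0.03035185, -0.13301813]), 'ft_torque': array([-0.00404487,  0.00883979, -0.02867024]), 'gripper_force': 0.0, 'width': 1.0017971367317278} 0.014
scene carrier 0.87 [287.7, 219.3] 680 [ 0.526 -0.094  0.032] [ 0.475 -0.116  0.01 ] [ 0.568 -0.081  0.067]
scene carrier 0.86 [381.4, 302.2] 904 [0.539 0.174 0.023] [ 0.488  0.127 -0.004] [0.565 0.22  0.057]
scene carrier 0.74 [268.5, 184.5] 679 [ 0.468 -0.214  0.021] [ 0.4
[... 930 characters left out ...]
282 [ 0.331 -0.127  0.023] [ 0.303 -0.179 -0.002] [ 0.359 -0.099  0.056]
top reader 0.94 [353.6, 156.9] 9794 [ 0.68  -0.072  0.076] [ 0.4   -0.209 -0.006] [0.826 0.036 0.098]
top ledge 0.6 [347.4, 190.3] 1965 [ 0.594 -0.05   0.047] [ 0.418 -0.134  0.004] [ 0.673 -0.023  0.059]
top cover 0.85 [344.2, 192.1] 1911 [ 0.599 -0.05   0.047] [ 0.418 -0.131  0.004] [ 0.68  -0.023  0.059]
top push_plate 0.76 [377.5, 291.7] 315 [ 0.33  -0.128  0.023] [ 0.301 -0.189 -0.005] [ 0.36  -0.08   0.697]
top push_plate 0.63 [260.3, 222.5] 425 [0.533 0.168 0.022] [ 0.502  0.122 -0.006] [0.571 0.22  0.063]
top push_plate 0.61 [343.2, 195.2] 1993 [ 0.589 -0.051  0.047] [ 0.418 -0.132 -0.003] [ 0.68  -0.023  0.059]
```

View pics/scene0.png

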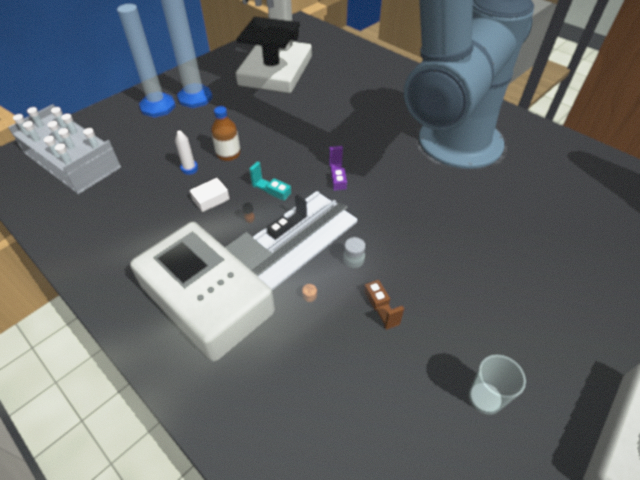

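View pics/top0.png

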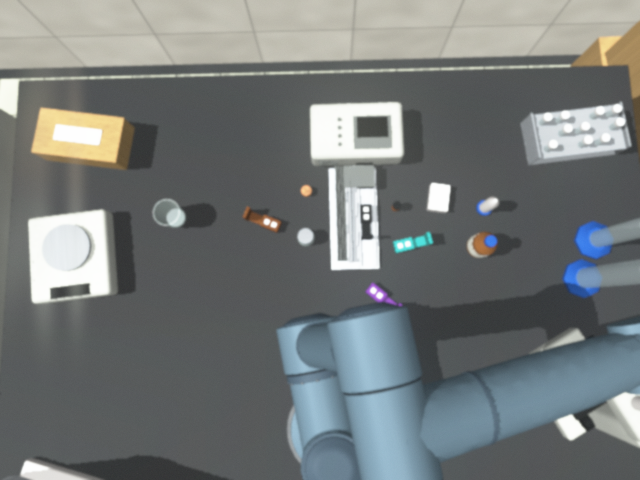

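The scene shows the reader at left centre. The black carrier sits in its lane at scene (287,220) and top (367,222). The ledge strip is to the left of the lane, top (343,215). The turquoise, purple and brown pieces are decoys. Next I fit the poses.

```bash
cat > fit.py <<'E'
from h import *
from scipy.optimize import minimize
P=[]
for c in ("scene","top"):
    d=np.load(f"{c}0.npy"); W=world(c,d)[d>0]; im=cv2.imread(f"pics/{c}0.png")[d>0]
    m=(W[:,0]>.37)&(W[:,0]<.86)&(W[:,1]>-.25)&(W[:,1]<.08)
    h=W[m&(W[:,2]>.078)&(W[:,2]<.095)]
    r=cv2.minAreaRect((h[:,:2]*1000).astype(np.float32)); print(c,"housing",r,len(h))
    W=W[m];im=im[m]
    # bench occupancy: lane base (z>5mm, x 0.39..0.62)
    b=W[(W[:,2]>.006)&(W[:,2]<.07)&(W[:,0]<.62)&(W[:,1]>-.13)&(W[:,1]<-.0)]
    print("lane",cv2.minAreaRect((b[:,:2]*1000).astype(np.float32)))
    # black push plate points and caps
    k=W[(W[:,2]>.045)&(W[:,0]<.6)&(W[:,1]<-.08)&(W[:,1]>-.14)]
    print("plate",len(k),np.round(np.c_[k.min(0),np.median(k,0),k.max(0)]*1000,1).tolist())
    k=W[(W[:,2]>.029)&(W[:,2]<.045)&(W[:,0]<.58)&(W[:,1]<-.075)&(W[:,1]>-.14)]
    print("block",len(k),np.round(np.c_[k.min(0),np.median(k,0),k.max(0)]*1000,1).tolist())
    # cross section in y
    for x0 in (.42,.44,.50,.54,.58):
        s=W[(abs(W[:,0]-x0)<.012)&(W[:,1]>-.14)&(W[:,1]<.02)]
        print(x0,[(y,int(1000*np.median(q))) for y in range(-136,14,6) if len(q:=s[abs(s[:,1]*1000-y)<3,2])])
E
python3 fit.py
```

```text
scene housing ((753.9066162109375, -78.69881439208984), (239.075927734375, 146.2555389404297), 89.93894958496094) 8688
lane ((509.2752685546875, -66.6375961303711), (126.62842559814453, 221.2643280029297), 89.98451232910156)
plate 114 [[475.4, 481.6, 484.1], [-113.5, -96.5, -82.4], [45.1, 58.5, 66.9]]
block 331 [[476.2, 539.8, 567.9], [-114.3, -96.1, -82.1], [29.1, 33.8, 44.0]]
0.42 [(-136, 1), (-130, 9), (-124, 16), (-118, 16), (-112, 10), (-106, 9), (-100, 10), (-94, 9), (-88, 11), (-82, 17), (-76, 18), (-70, 10), (-58, 42), (-52, 41), (-46, 44), (-40, 10), (-34, 10), (-28, 11), (-22, 10), (-16, 9), (-10, 9), (-4, 3), (2, 0), (8, 0)]
0.44 [(-136, 3), (-130, 10), (-124, 11), (-118, 15), (-112, 10), (-106, 9), (-100, 10), (-94, 10), (-88, 10), (-82, 17), (-76, 18), (-70, 9), (-58, 43), (-52, 42), (-46, 44), (-40, 10), (-34, 11), (-28, 12), (-22, 11), (-16, 9), (-10, 9), (-4, 3), (2, 0), (8, 0)]
0.5 [(-136, 0), (-130, 8), (-124, 12), (-118, 15), (-112, 16), (-106, 18), (-100, 18), (-94, 18), (-88, 17), (-82, 17), (-76, 18), (-70, 9), (-58, 42), (-52, 41), (-46, 43), (-40, 10), (-34, 1
[... 1625 characters left out ...]
11), (-70, 10), (-64, 42), (-58, 12), (-52, 38), (-46, 46), (-40, 46), (-34, 49), (-28, 50), (-22, 10), (-16, 10), (-10, 1), (-4, 0), (2, 0), (8, 0)]
0.54 [(-136, 4), (-130, 10), (-124, 17), (-118, 14), (-112, 33), (-106, 35), (-100, 33), (-94, 34), (-88, 21), (-82, 14), (-76, 10), (-70, 9), (-64, 42), (-58, 40), (-52, 27), (-46, 45), (-40, 47), (-34, 49), (-28, 51), (-22, 12), (-16, 9), (-10, 7), (-4, 0), (2, 0), (8, 0)]
0.58 [(-136, 1), (-130, 10), (-124, 18), (-118, 9), (-112, 10), (-106, 10), (-100, 10), (-94, 10), (-88, 9), (-82, 14), (-76, 8), (-70, 11), (-64, 43), (-58, 13), (-52, 15), (-46, 45), (-40, 49), (-34, 49), (-28, 51), (-22, 9), (-16, 10), (-10, 8), (-4, -1), (2, 1), (8, 0)]
```

```bash
python3 - <<'E'
import cv2
a=cv2.imread("pics/top0.png")[140:300,290:430]; b=cv2.imread("pics/scene0.png")[160:300,210:370]
cv2.imwrite("pics/c0.png",cv2.hconcat([cv2.resize(a,(400,457)),cv2.resize(b,(400,350)).copy() if 0 else cv2.resize(b,(400,457))]))
E
```

```text
(no output)
```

View pics/c0.png

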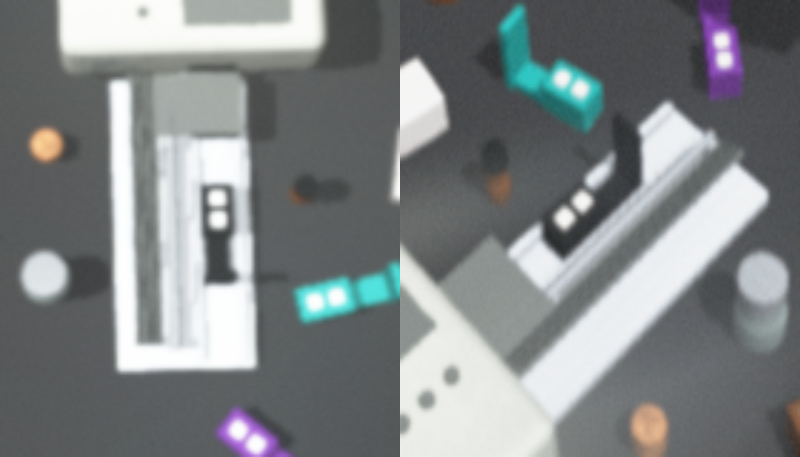

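The reader yaw is about 0 and its origin is near world (0.609, -0.101). The push plate's rear face is at x≈0.475. I'll turn the tool square to the lane first.

Request:
drive_tool:
  increments:
    - [[0,0,0,0.84],[0,0,0,0.84],[0,0,0,0.84],[0,0,0,0.84],[0,0,0,0]]
  hand: 0.22

```text
t: 1.1
tool_pos: [0.2246, -0.61, 0.2453]
eef_rot: [[1.0, 0.001, -0.0], [0.001, -1.0, -0.0], [-0.0, 0.0, -1.0]]
ft_force: [-0.2, -0.1, -0.0]
width: 0.61
gripper_force: 0.0
```

Request:
drive_tool:
  increments:
    - [[0.38,-0.9,0,0],[0.38,-0.9,0,0],[0.38,-0.9,0,0],[0.38,-0.9,0,0],[0.38,-0.9,0,0]]

```text
t: 1.6
tool_pos: [0.2818, -0.4738, 0.2454]
eef_rot: [[1.0, 0.003, 0.0], [0.003, -1.0, -0.0], [0.0, 0.0, -1.0]]
ft_force: [1.0, 0.5, -1.0]
width: 0.615
gripper_force: 0.0
```

Request:
drive_tool:
  increments:
    - [[0.38,-0.9,0,0],[0.38,-0.9,0,0],[0.38,-0.9,0,0],[0.38,-0.9,0,0],[0.38,-0.9,0,0]]

```text
t: 2.1
tool_pos: [0.3387, -0.3388, 0.2455]
eef_rot: [[1.0, 0.003, 0.0], [0.003, -1.0, -0.0], [0.0, 0.0, -1.0]]
ft_force: [-0.6, -0.1, -0.9]
width: 0.609
gripper_force: 0.0
```

Request:
drive_tool:
  increments:
    - [[0.37,-0.9,0,0],[0.37,-0.9,0,0],[0.37,-0.9,0,0],[0.37,-0.9,0,0],[0.37,-0.9,0,0]]

```text
t: 2.6
tool_pos: [0.394, -0.2037, 0.2455]
eef_rot: [[1.0, 0.003, 0.001], [0.003, -1.0, -0.0], [0.001, 0.0, -1.0]]
ft_force: [0.4, 0.3, -0.8]
width: 0.608
gripper_force: 0.0
```

Request:
drive_tool:
  increments:
    - [[0.37,-0.9,0,0],[0.37,-0.9,0,0],[0.37,-0.9,0,0],[0.37,-0.9,0,0],[0.37,-0.9,0,0]]

```text
t: 3.1
tool_pos: [0.4495, -0.0686, 0.2456]
eef_rot: [[1.0, 0.003, 0.001], [0.003, -1.0, -0.0], [0.001, 0.0, -1.0]]
ft_force: [0.0, -0.6, -0.0]
width: 0.613
gripper_force: 0.0
```

Request:
drive_tool:
  increments:
    - [[0,0,0.9,0],[0,0,0.9,0],[0,0,0.9,0],[0,0,0.9,0],[0,0,0.9,0]]

```text
t: 3.6
tool_pos: [0.4492, -0.0697, 0.1096]
eef_rot: [[1.0, 0.003, 0.001], [0.003, -1.0, -0.0], [0.001, 0.0, -1.0]]
ft_force: [0.5, -0.1, 0.2]
width: 0.61
gripper_force: 0.0
```

```bash
python3 - <<'E'
from h import *
s=read_state();print(s["tool_pos"],s["width"],s["ft_force"],s["t"])
o=[]
for c,(r0,r1,c0,c1) in {"scene":(120,320,200,440),"top":(150,310,270,462)}.items():
    im,d=grab_frame(c); np.save(f"{c}1.npy",d); o.append(cv2.resize(im[r0:r1,c0:c1,::-1],(400,333),interpolation=cv2.INTER_CUBIC))
    W=world(c,d); m=(W[...,2]>.05)&(W[...,2]<.13)&(abs(W[...,0]-.45)<.04)&(W[...,1]>-.15)&(W[...,1]<.02)
    p=W[m]
    for lo in (.055,.07,.08,.09,.1,.115):
        q=p[(p[:,2]>=lo)&(p[:,2]<lo+.012)]
        if len(q): print(c,lo,len(q),np.round(q.min(0),3),np.round(q.max(0),3), np.histogram(q[:,1],bins=np.arange(-.15,.021,.01))[0])
cv2.imwrite("pics/c1.png",cv2.hconcat(o))
E
```

```text
[ 0.44923866 -0.06974815  0.10958221] 0.6099346204177923 [ 0.47783294 -0.05890822  0.1572238 ] 3.6
scene 0.055 75 [ 0.474 -0.113  0.055] [ 0.485 -0.083  0.066] [ 0  0  0  7 22 23 23  0  0  0  0  0  0  0  0  0  0]
scene 0.09 9 [ 0.438 -0.095  0.1  ] [ 0.458 -0.035  0.102] [0 0 0 0 0 7 0 0 0 0 0 2 0 0 0 0 0]
scene 0.1 71 [ 0.438 -0.108  0.1  ] [ 0.462 -0.028  0.112] [ 0  0  0  0  3 39  0  0  0  0  5 19  5  0  0  0  0]
scene 0.115 97 [ 0.436 -0.107  0.115] [ 0.461 -0.028  0.127] [ 0  0  0  0  5 45  0  0  0  0  5 26 16  0  0  0  0]
```

View pics/c1.png

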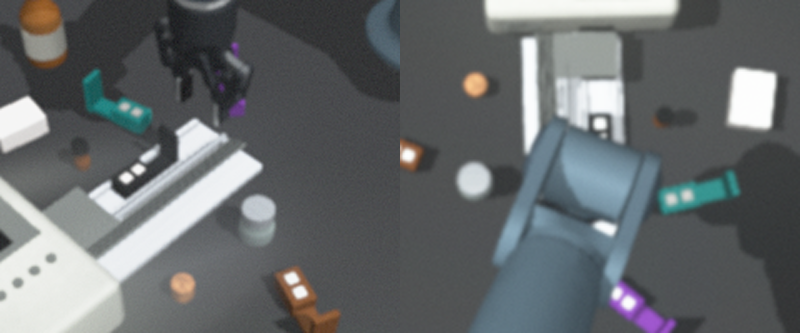

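The scene crop shows both fingertips above the lane and ledge, behind the push plate. The tips are about 9 mm below the TCP, and their y positions match. Descending now.

Request:
drive_tool:
  increments:
    - [[0,0,0.5,0],[0,0,0.5,0],[0,0,0.4,0],[0,0,0.1,0],[0,0,0,0]]

```text
t: 4.2
tool_pos: [0.4493, -0.0698, 0.0656]
eef_rot: [[1.0, 0.001, 0.0], [0.001, -1.0, -0.0], [0.0, 0.0, -1.0]]
ft_force: [-0.1, -1.0, 0.7]
width: 0.609
gripper_force: 0.0
```

Request:
drive_tool:
  increments:
    - [[0,0,0.1,0],[0,0,0.1,0],[0,0,0.1,0],[0,0,0,0],[0,0,0,0]]

```text
t: 4.7
tool_pos: [0.4495, -0.0699, 0.0567]
eef_rot: [[1.0, 0.001, 0.001], [0.001, -1.0, -0.0], [0.001, 0.0, -1.0]]
ft_force: [-0.2, 0.3, 2.1]
width: 0.606
gripper_force: 1.3
```

Request:
drive_tool:
  increments:
    - [[0,0,0.1,0],[0,0,0.1,0],[0,0,0.1,0],[0,0,0,0],[0,0,0,0]]

```text
t: 5.2
tool_pos: [0.4496, -0.0697, 0.0475]
eef_rot: [[1.0, 0.001, 0.001], [0.001, -1.0, 0.0], [0.001, -0.0, -1.0]]
ft_force: [1.4, 2.3, 6.3]
width: 0.611
gripper_force: 3.2
```

```bash
cat > look.py <<'E'
from h import *
import sys
s=read_state();print(s["tool_pos"],s["width"],s["ft_force"],s["t"])
im,d=grab_frame("scene"); cv2.imwrite(f"pics/{sys.argv[1]}.png",cv2.resize(im[160:300,200:390,::-1],(760,560),interpolation=cv2.INTER_CUBIC))
W=world("scene",d)
for x0 in (.50,.52,.54,.58,.62,.645):
    q=W[(abs(W[...,0]-x0)<.012)&(W[...,1]>-.13)&(W[...,1]<-.015)&(d>0)]
    print(x0,[(y,int(1000*np.median(r))) for y in range(-126,-16,6) if len(r:=q[abs(q[:,1]*1000-y)<3,2])])
k=W[(W[...,2]>.045)&(W[...,0]>.47)&(W[...,0]<.6)&(W[...,1]<-.08)&(W[...,1]>-.115)&(d>0)]
if len(k): print("plate",len(k),np.round(np.percentile(k,[2,50,98],axis=0)*1000,0).tolist())
E
python3 look.py c2
```

```text
[ 0.44957196 -0.06969633  0.04750519] 0.61072215157696 [1.44392878 2.3192953  6.32470558] 5.2
0.5 [(-126, 10), (-120, 16), (-114, 15), (-108, 17), (-102, 17), (-96, 18), (-90, 18), (-84, 17), (-78, 17), (-72, 280), (-66, 277), (-60, 292), (-54, 291), (-48, 298), (-42, 289), (-36, 297), (-30, 285), (-24, 285), (-18, 282)]
0.52 [(-120, 18), (-114, 32), (-108, 33), (-102, 33), (-96, 33), (-90, 31), (-84, 22), (-78, 17), (-72, 9), (-66, 9), (-60, 42), (-54, 41), (-48, 37), (-42, 37), (-36, 37), (-30, 33), (-24, 31), (-18, 9)]
0.54 [(-114, 33), (-108, 33), (-102, 34), (-96, 34), (-90, 34), (-84, 25), (-78, 17), (-72, 8), (-66, 9), (-60, 43), (-54, 42), (-48, 36), (-42, 37), (-36, 36), (-30, 32), (-24, 30), (-18, 10)]
0.58 [(-126, 10), (-120, 15), (-114, 10), (-108, 9), (-102, 9), (-96, 9), (-90, 9), (-84, 17), (-78, 16), (-72, 9), (-66, 9), (-60, 42), (-54, 42), (-48, 36), (-42, 37), (-36, 35), (-30, 33), (-24, 31), (-18, 10)]
0.62 [(-114, 76), (-108, 74), (-102, 71), (-96, 67), (-90, 64), (-84, 61), (-78, 57), (-72, 54), (-66, 50), (-60, 47), (-54, 43), (-48, 39), (-42, 37), (-36, 35), (-30, 32), (-24, 21), (-18, 10)]
0.645 [(-120, 24), (-114, 20), (-108, 74), (-102, 70), (-96, 67), (-90, 64), (-84, 61), (-78, 57), (-72, 54), (-66, 51), (-60, 47), (-54, 43), (-48, 39), (-42, 37), (-36, 35), (-30, 33), (-24, 31), (-18, 10)]
plate 406 [[471.0, -112.0, 48.0], [479.0, -91.0, 250.0], [485.0, -80.0, 315.0]]
```

The cover now slopes about 0.5 rad in the depth data and the ledge is down, so I'll push.

Request:
drive_tool:
  increments:
    - [[0.15,0,0,0],[0.15,0,0,0],[0.15,0,0,0],[0.15,0,0,0],[0.15,0,0,0]]

```text
t: 5.75
tool_pos: [0.469, -0.069, 0.0463]
eef_rot: [[1.0, 0.002, -0.008], [0.002, -1.0, 0.002], [-0.008, -0.002, -1.0]]
ft_force: [-9.8, 2.2, 10.3]
width: 0.61
gripper_force: 5.8
```

Request:
drive_tool:
  increments:
    - [[0.15,0,0,0],[0.15,0,0,0],[0.15,0,0,0],[0.15,0,0,0],[0,0,0,0]]

```text
t: 6.25
tool_pos: [0.4878, -0.0691, 0.0464]
eef_rot: [[1.0, 0.002, -0.006], [0.002, -1.0, 0.001], [-0.006, -0.002, -1.0]]
ft_force: [-5.3, 1.8, 6.7]
width: 0.61
gripper_force: 3.7
```

```bash
python3 look.py c3
```

```text
[ 0.487762   -0.06909273  0.04637192] 0.6102776378989373 [-5.27421395  1.75040122  6.69673827] 6.25
0.5 [(-126, 138), (-120, 267), (-114, 302), (-108, 70), (-102, 81), (-96, 75), (-90, 101), (-84, 64), (-78, 134), (-72, 318), (-66, 320), (-60, 322), (-54, 138), (-48, 135), (-42, 133), (-36, 171), (-30, 151), (-24, 138), (-18, 320)]
0.52 [(-126, 289), (-120, 282), (-114, 275), (-108, 285), (-102, 284), (-96, 284), (-90, 247), (-84, 248), (-78, 246), (-72, 236), (-66, 227), (-60, 222), (-54, 205), (-48, 207), (-42, 193), (-36, 188), (-30, 35), (-24, 305), (-18, 307)]
0.54 [(-120, 17), (-114, 30), (-108, 32), (-102, 25), (-96, 32), (-90, 19), (-84, 22), (-78, 18), (-72, 11), (-66, 278), (-60, 289), (-54, 283), (-48, 304), (-42, 289), (-36, 290), (-30, 285), (-24, 282), (-18, 282)]
0.58 [(-126, 8), (-114, 32), (-108, 33), (-102, 32), (-96, 33), (-90, 32), (-84, 23), (-78, 18), (-72, 8), (-66, 9), (-60, 42), (-54, 41), (-48, 35), (-42, 35), (-36, 34), (-30, 30), (-24, 29), (-18, 9)]
0.62 [(-108, 78), (-102, 75), (-96, 71), (-90, 66), (-84, 63), (-78, 59), (-72, 55), (-66, 51), (-60, 47), (-54, 42), (-48, 39), (-42, 35), (-36, 34), (-30, 31), (-24, 27), (-18, 9)]
0.645 [(-120, 19), (-114, 18), (-108, 77), (-102, 75), (-96, 71), (-90, 67), (-84, 63), (-78, 59), (-72, 55), (-66, 52), (-60, 48), (-54, 43), (-48, 39), (-42, 35), (-36, 34), (-30, 31), (-24, 28), (-18, 10)]
plate 1029 [[472.0, -114.0, 49.0], [502.0, -95.0, 298.0], [523.0, -81.0, 336.0]]
```

View pics/c3.png

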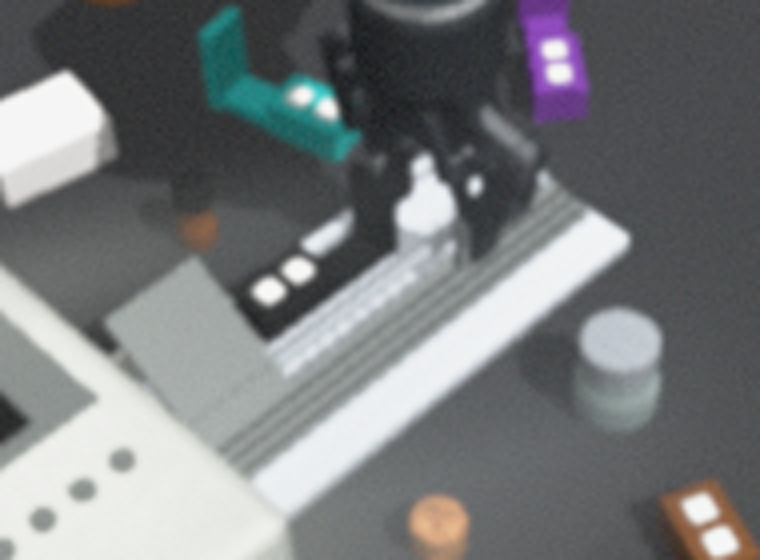

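The cover is lifted (crop 190,350) and the carrier is moving straight ahead of the finger (crop 290,280). I'll keep pushing.

Request:
drive_tool:
  increments:
    - [[0.15,0,0,0],[0.15,0,0,0],[0.15,0,0,0],[0.15,0,0,0],[0.15,0,0,0]]

```text
t: 6.8
tool_pos: [0.5095, -0.069, 0.0462]
eef_rot: [[1.0, 0.002, -0.008], [0.002, -1.0, 0.002], [-0.008, -0.002, -1.0]]
ft_force: [-9.3, 1.8, 9.0]
width: 0.609
gripper_force: 5.2
```

Request:
drive_tool:
  increments:
    - [[0.15,0,0,0],[0.15,0,0,0],[0.15,0,0,0],[0.15,0,0,0],[0.15,0,0,0]]

```text
t: 7.3
tool_pos: [0.532, -0.069, 0.0462]
eef_rot: [[1.0, 0.002, -0.008], [0.002, -1.0, 0.002], [-0.008, -0.002, -1.0]]
ft_force: [-9.6, 1.7, 8.5]
width: 0.612
gripper_force: 5.1
```

Request:
drive_tool:
  increments:
    - [[0.15,0,0,0],[0.15,0,0,0],[0.15,0,0,0],[0.15,0,0,0],[0.1,0,0,0]]

```text
t: 7.8
tool_pos: [0.5533, -0.069, 0.0462]
eef_rot: [[1.0, 0.002, -0.007], [0.002, -1.0, 0.001], [-0.007, -0.002, -1.0]]
ft_force: [-8.0, 1.2, 8.3]
width: 0.612
gripper_force: 5.1
```

Request:
drive_tool:
  increments:
    - [[0.1,0,0,0],[0.1,0,0,0],[0.1,0,0,0],[0,0,0,0]]

```text
t: 8.2
tool_pos: [0.5627, -0.0691, 0.0463]
eef_rot: [[1.0, 0.002, -0.006], [0.002, -1.0, 0.001], [-0.006, -0.001, -1.0]]
ft_force: [-4.9, 2.4, 6.0]
width: 0.611
gripper_force: 4.0
```

Near home, so I'm creeping forward until the force rises at the stop.

Request:
drive_tool:
  increments:
    - [[0.05,0,0,0],[0.05,0,0,0],[0,0,0,0]]

```text
t: 8.5
tool_pos: [0.5653, -0.069, 0.0462]
eef_rot: [[1.0, 0.002, -0.006], [0.002, -1.0, 0.001], [-0.006, -0.001, -1.0]]
ft_force: [-7.0, 1.2, 7.3]
width: 0.612
gripper_force: 4.1
```

Request:
drive_tool:
  increments:
    - [[0.05,0,0,0],[0.05,0,0,0],[0,0,0,0]]

```text
t: 8.8
tool_pos: [0.5656, -0.069, 0.0462]
eef_rot: [[1.0, 0.001, -0.015], [0.001, -1.0, 0.002], [-0.015, -0.002, -1.0]]
ft_force: [-21.4, 0.7, 19.0]
width: 0.609
gripper_force: 11.7
```

Force jumped to 21 N with no further motion, so the carrier is home. I'll back off and then lift, which lets the cover shut.

Request:
drive_tool:
  increments:
    - [[-0.1,0,0,0],[-0.15,0,0,0],[-0.15,0,0,0],[0,0,0,0]]

```text
t: 9.2
tool_pos: [0.5603, -0.0699, 0.0486]
eef_rot: [[1.0, 0.0, 0.005], [0.0, -1.0, -0.001], [0.005, 0.001, -1.0]]
ft_force: [2.8, 1.6, 6.4]
width: 0.612
gripper_force: 3.2
```

Request:
drive_tool:
  increments:
    - [[0,0,-0.1,0],[0,0,-0.15,0],[0,0,-0.15,0],[0,0,-0.15,0],[0,0,-0.3,0]]

```text
t: 9.7
tool_pos: [0.557, -0.0693, 0.0717]
eef_rot: [[1.0, 0.001, -0.004], [0.001, -1.0, 0.001], [-0.004, -0.001, -1.0]]
ft_force: [1.0, -0.1, -0.1]
width: 0.606
gripper_force: 0.0
```

Request:
drive_tool:
  increments:
    - [[0,0,-0.8,0],[0,0,-0.8,0],[0,0,-0.8,0],[0,0,-0.8,0],[0,0,-0.8,0]]

```text
t: 10.2
tool_pos: [0.5579, -0.0695, 0.1937]
eef_rot: [[1.0, 0.001, -0.001], [0.001, -1.0, 0.0], [-0.001, -0.0, -1.0]]
ft_force: [0.5, -0.1, -0.1]
width: 0.612
gripper_force: 0.0
```

Request:
drive_tool:
  increments:
    - [[-0.9,0,0,0],[-0.9,0,0,0],[-0.9,0,0,0],[-0.9,0,0,0],[0,0,0,0]]

```text
t: 10.7
tool_pos: [0.4477, -0.0691, 0.1919]
eef_rot: [[1.0, 0.0, -0.003], [0.0, -1.0, 0.001], [-0.003, -0.001, -1.0]]
ft_force: [0.8, -0.4, -0.3]
width: 0.608
gripper_force: 0.0
```

```bash
python3 look.py c4
```

```text
[ 0.44772664 -0.06910582  0.19194702] 0.6084729548950266 [ 0.8128241  -0.39230182 -0.25350119] 10.7
0.5 [(-126, 10), (-120, 16), (-114, 11), (-108, 9), (-102, 9), (-96, 9), (-90, 9), (-84, 16), (-78, 17), (-72, 427), (-66, 433), (-60, 434), (-54, 435), (-48, 447), (-42, 434), (-36, 435), (-30, 431), (-24, 432), (-18, 431)]
0.52 [(-126, 9), (-120, 16), (-114, 10), (-108, 9), (-102, 9), (-96, 9), (-90, 10), (-84, 15), (-78, 17), (-72, 9), (-66, 10), (-60, 43), (-54, 41), (-48, 43), (-42, 43), (-36, 46), (-30, 47), (-24, 30), (-18, 10)]
0.54 [(-126, 8), (-120, 15), (-114, 11), (-108, 9), (-102, 9), (-96, 9), (-90, 9), (-84, 17), (-78, 17), (-72, 9), (-66, 10), (-60, 43), (-54, 42), (-48, 42), (-42, 11), (-36, 11), (-30, 11), (-24, 47), (-18, 10)]
0.58 [(-126, 11), (-120, 16), (-114, 21), (-108, 39), (-102, 43), (-96, 41), (-90, 33), (-84, 39), (-78, 17), (-72, 8), (-66, 11), (-60, 42), (-54, 41), (-48, 43), (-42, 43), (-36, 10), (-30, 11), (-24, 10), (-18, 10)]
0.62 [(-126, 43), (-120, 45), (-114, 45), (-108, 44), (-102, 45), (-96, 45), (-90, 45), (-84, 45), (-78, 45), (-72, 45), (-66, 45), (-60, 45), (-54, 44), (-48, 44), (-42, 43), (-36, 11), (-30, 11), (-24, 11), (-18, 10)]
0.645 [(-126, 44), (-120, 45), (-114, 45), (-108, 46), (-102, 45), (-96, 45), (-90, 45), (-84, 45), (-78, 46), (-72, 45), (-66, 45), (-60, 45), (-54, 44), (-48, 44), (-42, 43), (-36, 11), (-30, 47), (-24, 48), (-18, 10)]
plate 527 [[470.0, -112.0, 49.0], [479.0, -90.0, 395.0], [584.0, -80.0, 457.0]]
```

View pics/c4.png

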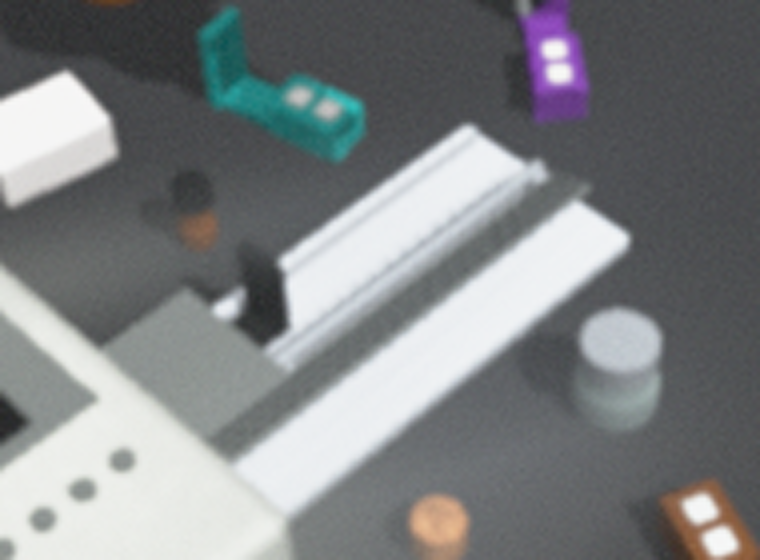

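The cover is flat and shut, and only the push plate shows outside it (crop 265,295). I'll confirm the carrier is fully home.

```bash
python3 - <<'E'
from h import *
for c in ("scene","top"):
    r=[]
    for d in (np.load(f"{c}0.npy"),grab_frame(c)[1]):
        W=world(c,d); k=W[(W[...,2]>.048)&(W[...,2]<.075)&(W[...,0]>.46)&(W[...,0]<.6)&(W[...,1]<-.075)&(W[...,1]>-.125)&(d>0)]
        print(c,len(k),np.round(np.percentile(k,[2,10,50,90,98],axis=0)*1000,1)[:,:2].T.tolist() if len(k) else 0)
E
```

```text
scene 101 [[475.7, 476.9, 481.5, 482.9, 483.7], [-112.3, -110.1, -96.3, -83.8, -82.9]]
scene 104 [[576.1, 577.3, 582.6, 584.1, 584.6], [-112.1, -109.4, -94.9, -83.2, -82.4]]
top 46 [[474.3, 474.9, 477.9, 481.3, 481.7], [-116.5, -113.8, -101.7, -91.0, -88.7]]
top 48 [[574.4, 575.5, 577.9, 581.6, 582.2], [-115.2, -112.9, -101.4, -89.5, -87.7]]
```

```bash
python3 -c "
from rig import *
print(close_job())"
```

```text
the job is handed in; nothing more can be done
None
```

The carrier is home against the back stop (21 N contact, push plate about 34 mm outside the mouth), the cover has sprung shut, the arm is clear, and the job is handed in at about 11 s.

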